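Latch the membrane filter cell shut

TASK

The white filter cell on the bench stands ajar: take the blue knob of its wire loop, work the loop's bar down into the slot of the brass keeper on the sliding half so that it hooks under the keeper's lip, then push the red lever over past its toggle point until it snaps down flat and holds the two halves together, and let go. The keeper's setting is not known exactly, so feel for the slot, and be gentle: never press the loop onto the keeper or push on the lever with more than about 20 N, and leave the other things on the bench where they are.

Things in the scene. Friction and masses are not known exactly. Their poses are not given: they have to be found in the camera images.
- cell: Filter cell, fixed to the bench: steel base plate 270 x 130 x 12 mm, a white fixed half (top 55 mm above the bench) carrying the latch, a red gasket and a white sliding half. Origin on the bench straight below the lever's pivot; x level, from the latch to the keeper; y along the pivot axis; z up. The latch moves in the cell's x-z plane at y = 0.
- pivot (a point): Axis of the lever's pivot, 78 mm above the bench, at x = y = 0 of the cell. The loop's pin sits on the lever 18 mm from it, towards the paddle: pivot - 18 mm - pin - 84 mm - bar is a two-link chain, so moving the loop's knob turns lever and loop together.
- lever (a joint): Lever angle about the pivot (rad): 0 = dead centre, level, pointing to the cell's -x; pi/2 = upright; start 1.25 to 1.6; -0.2 = stop, latched. Light friction holds it where it is left. Once hooked, the pull sets in at 0.5 to 1.4 and needs up to 12 N at the paddle before dead centre; 0.1 past it the lever snaps down by itself.
- handle: The lever's red paddle, 26 mm wide (y), 6 mm thick, from 25 to 85 mm from the pivot. Origin at the pivot, turns with the lever; its x points from the paddle to the pivot, z is the normal of its pushing face, which lies 6 mm off the pivot's plane.
- handle_push (a point): Point on the pushing face of the red paddle (the side to press, on top when latched), 65 mm from the pivot.
- loop: Wire loop (4 mm steel wire, 44 mm wide overall) hinged on the lever. Origin at its pin, x along the loop to its bar, z up when level. Friction holds it at the angle at which it is left (start: raised 0.2 to 0.85 rad above level), so it turns along with the lever, and lifts off, unless its bar is drawn back under the lip.
- loop_bar (a point): Centre of the loop's crossbar (round, 4 mm thick, along y), 84 mm from the pin.
- loop_knob (a point): Centre of the blue knob on the loop, a cylinder lying along y, 16 mm long (pinch its two ends), 14 mm diameter, carried 44 mm above the bar (along the loop's z) on a 6 x 8 mm stem. It can turn about y between the fingers.
- gate: White sliding half, 60 mm (x) x 100 x 43 mm, top 56 mm above the bench; slides along the cell's x with 8 N of friction and carries the brass keeper. Origin at its latch-side face, at bench level; its x in the cell's frame is 35.5 mm when shut on the gasket, 2 to 5 mm more at the start. The closing latch draws it shut.
- keeper_inner (a point): On the sliding half, 33.5 mm in x from its origin, 78 mm up: the hooked bar's seat if the keeper stood at its innermost setting. The real brass keeper (26 mm wide) stands 0 to 12 mm farther out along x, unmeasured. From its real seat (mm): post x -10 to -2; on it a lip over the seat, to x +4, underside z +4.5, top +8.5. Sprung: gives 1 mm per 5.5 N towards the latch.
- slot_inner (a point): 6.75 mm beyond keeper_inner in x: middle of the keeper's open slot at the innermost setting (really 0 to 12 mm farther out). From the real seat (mm): slot x +4 to +9.5, floor z -8; behind it a guard ridge x +9.5 to +17.5, top z +14. The bar comes down here from above (centre x +6 to +7.5) to below the lip, then is drawn back under the lip to the post.
- spare_gasket: Bystander: flat red rubber ring, 64 mm across, 5 mm thick, near the cell
- filter_tin: Bystander: round aluminium tin, 72 mm across, 22 mm tall, near the cell
- spanner: Bystander: steel spanner lying near the cell
- beaker: Bystander: glass beaker, 72 mm across, 95 mm tall, to the robot's right
- dish: Bystander: clear round dish, 90 mm across, 15 mm tall, to the robot's right
- wash_bottle: Bystander: white bottle with a blue cap, 68 mm across, 150 mm tall, to the robot's left
- amber_bottle: Bystander: amber bottle with a black cap, 56 mm across, 110 mm tall, to the robot's left

How it is judged (in metres and radians):
On the way, in this order (a step that is already met when the one before it is completed fails the run):
1. the loop's bar is down in the keeper's slot, below the level of the lip, with the lever still up (z of loop_bar in the frame of keeper_inner below 0.003 m and x of loop_bar in the frame of keeper_inner between -0.009 and 0.021 m and value of joint lever above 0.2 rad), for 0.2 s.
2. the lever is past dead centre with the loop pulling on the keeper (value of joint lever below -0.12 rad and contact force between loop and gate above 8 N), for 0.2 s.
At the end, for the whole second after the job is handed in: The lever is down past dead centre (below -0.12 rad), the loop's bar is under the keeper's lip and pulls on the keeper with more than 8 N, and the sliding half is shut on the gasket to within 1.5 mm (all of step 2 and z of loop_bar in the frame of keeper_inner below 0.003 m and x of loop_bar in the frame of keeper_inner between -0.009 and 0.021 m and x of gate in the frame of cell below 0.037 m and value of joint lever above -0.3 rad); the robot touches nothing.
It fails at once if the loop is pressed or jammed against the keeper with more than 30 N while the lever is still up (above 1.4 rad) (contact force between loop and gate above 30 N and value of joint lever above 1.4 rad).
It fails at once if the fingers push on the red paddle with more than 30 N (contact force between the fingers and handle above 30 N).
It fails at once if a bystander is moved by more than 40 mm (distance of any of spare_gasket, filter_tin, spanner, beaker, dish, wash_bottle, amber_bottle from where it was at the start of the episode above 0.04 m).
It also fails if it takes over 72 s, if anything falls off the work surface, if the arm or the gripper's body presses on something with over 40 N, if the wrist force passes 120 N, or if a joint passes its speed limit or range.

ROBOT

A 6-joint arm with a two-finger parallel gripper is mounted at the origin on the work surface. World frame = base frame: x ahead of the robot, y to its left, z up, the work surface at z = 0. Lengths are in mm, angles in rad, forces in N, time in s.
With the tool pointing down it reaches from about 400 to 825 mm from the base axis. Payload 7 kg.
Tool frame: the origin (TCP) lies midway between the tips of the shut fingers; the grasp point (between the pads) lies 19 mm behind it; x points along the fingers, y is the direction in which the jaws open and shut, and the axes are right-handed (so a half turn about x gives the same grasp; the last joint's range is limited). The gripper opens to 85 mm and grips with 20 to 120 N. Pads are 22 mm wide; open, the fingers measure 114 mm over their backs; the gripper's body (76 mm by 85 mm) begins 54 mm behind the grasp point. The pads swing forward as they close: fully open they stand 13 mm farther back than shut.
Start: joints at [1.479, 0.359, 0.012, 0, -1.224, -0.288], TCP at [250.253, 626.872, 231.302] pointing down, gripper open.
Joint ranges: [-3.07, 3.07], [-1.43, 2.12], [-1.02, 1.25], [-3.03, 1.67], [-3.05, -0], [-3.03, 3.03]. Speed limits (rad/s): [2.39, 2.39, 3.01, 3.14, 3.14, 3.14].

INTERFACE

Orientations are given as a 3x3 rotation matrix whose columns are the frame's x, y, z axes.
In Python, from cell import manip gives the robot as it stands. The module is installed in compiled form; this text tells all that it offers. Calls block until the motion is done:
- manip.move_to(position, orientation): joint-space move of the TCP to a pose.
- manip.line_to(position, velocity=150, attitude=None, threshold=None): straight line of the TCP; attitude=None keeps the orientation; velocity is the mean speed in mm/s. With threshold (N) it stops when the force on the tool has changed by that much, and returns True; else False.
- manip.move_j(angles): joint-space move.
- manip.set_gripper(opening): opening from 0.0 (shut) to 1.0 (fully open); the grip force is fixed at half the most; returns when the fingers have stopped.
- manip.hold(seconds).
- manip.solve_ik(position, orientation): joint angles nearest the present ones, or None.
- manip.state(): the state.
- manip.snapshot(name): name is "scene" or "top"; returns the picture (480x640x3 uint8, blue, green, red); there is no depth.
- manip.camera_model(name): a dict with "fx", "fy", "cx", "cy" (pixels), "D" ([k1, k2, p1, p2, k3] as OpenCV has them; the pictures are not rectified), "extrinsics" (4x4, takes a point from world to camera coordinates). Camera axes: x right, y down, z forward; pixel columns grow to the right and rows downward; lengths in mm; the calibration is good to about 2 mm. A picture is of the moment at which its call begins. camera_model takes no time and is no camera call.
A pose or a line that the arm cannot do raises manip.MotionError and nothing moves.
- manip.hand_in(): hands the job in, once; it reports no verdict.
The state is a dict: "time": time; "qpos": joint angles; "joint_vel": joint speeds; "joint_efforts": joint torques, N m; "tool_pos": TCP position; "orientation": TCP orientation; "force": force on the tool from outside, world axes, zero at the start; "torque": the same for the moment, N m; "opening": opening from 0.0 (shut) to 1.0 (fully open).
Only numpy, scipy, OpenCV 4.12 (cv2) and the standard library are available. Lean on these libraries where they do the work, as an engineer would, in place of code of your own. Each camera call takes 0.05 s, during which the arm holds its last target.

## Working session

There is one attempt and no reset: what is moved stays moved. The work goes in short steps, each a Python script; the robot and the scene stay as the last script left them, time stands still between calls to the robot, and variables do not carry over. Pictures are saved under pics/ and viewed, and the job is handed in when it is done.

```bash
mkdir -p pics; ls; python3 - <<'E'
from cell import manip
import cv2
for n in ("scene","top"):
    im=manip.snapshot(n); cv2.imwrite(f"pics/{n}0.png",im)
    print(n,manip.camera_model(n))
s=manip.state(); print(s["time"],s["tool_pos"],s["orientation"],s["opening"],s["force"])
E
```

```text
pics
scene {'fx': 441.0555008429599, 'fy': 441.0555008429599, 'cx': 319.94029658582303, 'cy': 240.78094383445887, 'D': array([-0.0539373,  0.       ,  0.       ,  0.       ,  0.       ]), 'extrinsics': array([[-8.50272153e-01,  5.26199601e-01,  1.22982052e-02,
         4.78733530e+02],
       [ 4.24444470e-01,  6.99291783e-01, -5.75185095e-01,
        -1.58297609e+02],
       [-3.11262201e-01, -4.83843964e-01, -8.17930841e-01,
         1.17184535e+03],
       [ 0.00000000e+00,  0.00000000e+00,  0.00000000e+00,
         1.00000000e+00]])}
top {'fx': 510.7314779993175, 'fy': 510.7314779993175, 'cx': 322.6667799723026, 'cy': 243.04358241717196, 'D': array([-0.1423726,  0.       ,  0.       ,  0.       ,  0.       ]), 'extrinsics': array([[-2.36468479e-02, -9.99358053e-01,  2.69129705e-02,
        -1.80219172e+01],
       [-9.92163261e-01,  2.01557850e-02, -1.23311830e-01,
         5.58313051e+02],
       [ 1.22690218e-01, -2.96179967e-02, -9.92002966e-01,
         1.10890272e+03],
       [ 0.00000000e+00,  0.00000000e+00,  0.00000000e+00,
         1.00000000e+00]])}
0.1 [250.12181739 626.48705498 230.44108511] [[-4.05156479e-04 -3.70822769e-01 -9.28703564e-01]
 [-1.45856195e-03 -9.28702433e-01  3.70822953e-01]
 [-9.99998854e-01  1.50481300e-03 -1.64598170e-04]] 0.9980792713840763 [0.57565145 0.29727027 1.12350193]
```

View pics/scene0.png

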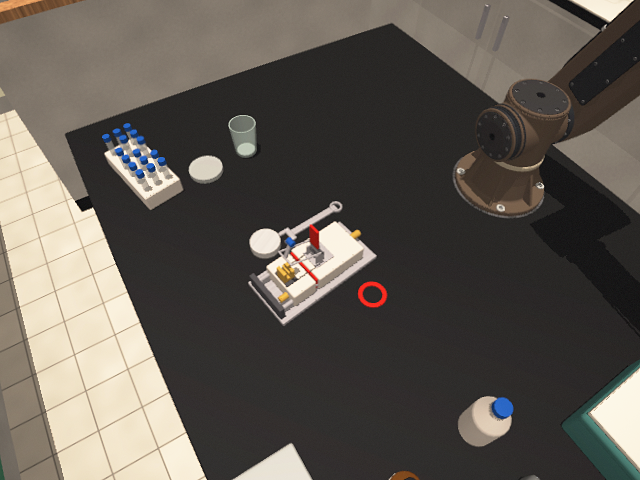

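View pics/top0.png

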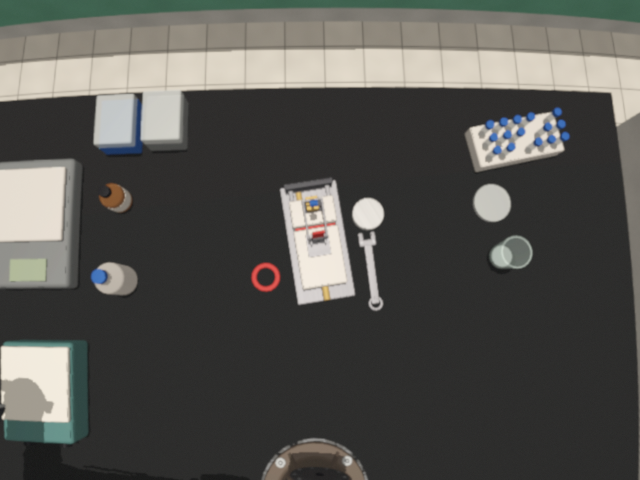

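```bash
python3 - <<'E'
import cv2
a=cv2.imread("pics/scene0.png")[190:335,235:390]; cv2.imwrite("pics/sc_z0.png",cv2.resize(a,None,fx=5,fy=4,interpolation=cv2.INTER_CUBIC) if 0 else cv2.resize(a,None,fx=4,fy=4,interpolation=cv2.INTER_CUBIC))
a=cv2.imread("pics/top0.png")[170:315,250:400]; cv2.imwrite("pics/top_z0.png",cv2.resize(a,None,fx=4,fy=4,interpolation=cv2.INTER_CUBIC))
E
```

```text
(no output)
```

View pics/sc_z0.png

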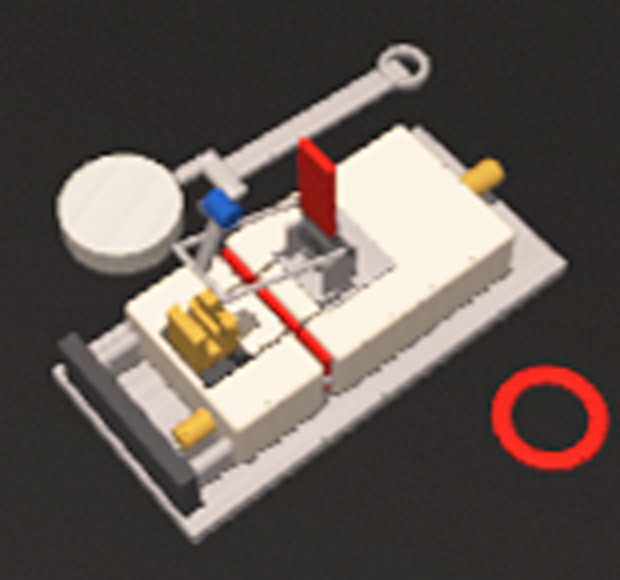

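View pics/top_z0.png

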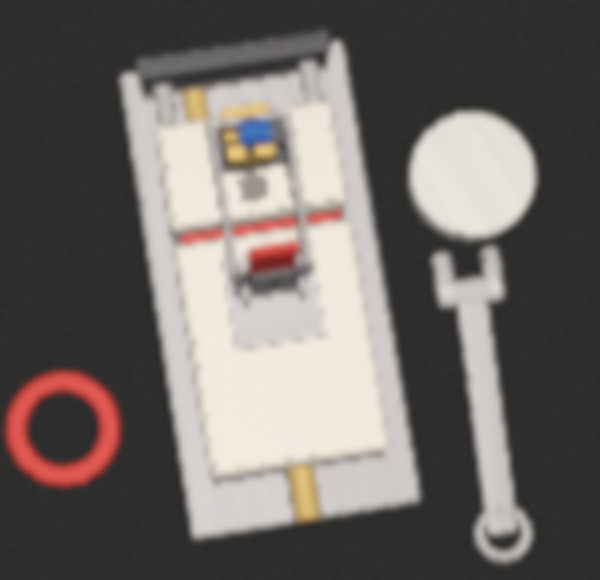

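```bash
cat > h.py <<'E'
import numpy as np, cv2
def und(cm,uv):
    K=np.array([[cm["fx"],0,cm["cx"]],[0,cm["fy"],cm["cy"]],[0,0,1]])
    return cv2.undistortPoints(np.array(uv,float).reshape(-1,1,2),K,np.array(cm["D"])).reshape(-1,2)
def tri(cms,uvs):
    P=[c["extrinsics"][:3] for c in cms]
    p=[und(c,u)[0] for c,u in zip(cms,uvs)]
    X=cv2.triangulatePoints(P[0],P[1],p[0].reshape(2,1),p[1].reshape(2,1)); X=(X[:3]/X[3]).ravel()
    # ray miss (mm)
    o,d=zip(*[ray(c,u) for c,u in zip(cms,uvs)])
    n=np.cross(d[0],d[1]); n/=np.linalg.norm(n)
    return X,abs(n@(o[0]-o[1]))
def ray(cm,uv):
    E=cm["extrinsics"];R=E[:3,:3];t=E[:3,3]
    x=und(cm,uv)[0]; d=R.T@np.array([x[0],x[1],1]); return -R.T@t,d/np.linalg.norm(d)
def plane(cm,uv,z):
    o,d=ray(cm,uv); return o+d*(z-o[2])/d[2]
def proj(cm,X):
    E=cm["extrinsics"];K=np.array([[cm["fx"],0,cm["cx"]],[0,cm["fy"],cm["cy"]],[0,0,1]])
    return cv2.projectPoints(np.array(X,float).reshape(-1,1,3),cv2.Rodrigues(E[:3,:3])[0],E[:3,3],K,np.array(cm["D"]))[0].reshape(-1,2)
E
python3 - <<'E'
from cell import manip
from h import *
np.set_printoptions(precision=1,suppress=True)
C={n:manip.camera_model(n) for n in("scene","top")}
for n in C: print(n,-C[n]["extrinsics"][:3,:3].T@C[n]["extrinsics"][:3,3])
roi={"scene":(190,335,235,390),"top":(170,315,270,360)}
cen={}
for n in C:
    im=cv2.imread(f"pics/{n}0.png"); hsv=cv2.cvtColor(im,cv2.COLOR_BGR2HSV)
    m=np.zeros(im.shape[:2],bool); a=roi[n]; m[a[0]:a[1],a[2]:a[3]]=1
    H,S,V=[hsv[...,i].astype(int) for i in range(3)]
    masks={"blue":(H>95)&(H<130)&(S>110),"red":((H<8)|(H>172))&(S>120),"brass":(H>15)&(H<30)&(S>90),"white":(S<40)&(V>215)}
    for k,mm in masks.items():
        mm=mm&m
        nb,lab,st,ce=cv2.connectedComponentsWithStats(mm.astype(np.uint8))
        for i in range(1,nb):
            if st[i,4]>=5: print(n,k,st[i],ce[i])
            if k=="blue" and st[i,4]>20: cen[n]=ce[i]
print(tri([C["scene"],C["top"]],[cen["scene"],cen["top"]]))
E
```

```text
scene [839.  425.8 861.6]
top [ 417.5    3.6 1169.4]
scene blue [286 237  10  10  63] [290.  241.7]
scene red [309 224  10  25 191] [313.7 235.9]
scene red [290 252   9   9  34] [294.1 256. ]
scene red [299 262  19  22  82] [309. 272.]
scene red [358 281  30  27 401] [372.1 294. ]
scene brass [350 229  11  10  72] [355.6 233.5]
scene brass [277 262  18  22 257] [285.4 272.2]
scene brass [278 292  11  11  71] [283.1 296.7]
scene white [292 209  40  24 162] [310.  221.3]
scene white [ 281  222   94  101 2012] [333.6 259.6]
scene white [250 229  30  25 578] [264.5 240.7]
scene white [280 229  15  10  50] [288.3 232.8]
scene white [292 242  18  16 128] [300.4 249.1]
scene white [287 255   7   9  33] [289.8 259.1]
scene white [301 254   9   6  18] [304.7 256.9]
scene white [268 256  18  31 150] [276.3 266. ]
scene white [303 258  13  11  78] [309.4 263. ]
scene white [292 264  13  14  73] [299.  270.1]
scene white [258 272  10   8  26] [262.6 275.3]
scene white [286 274  29  23 299] [300.5 285.1]
scene white [265 281  17  17 128] [273.2 288.8]
scene white [284 300   8   7  13] [287.3 303.
[... 185 characters left out ...]
ed [313 231  11   7  55] [317.8 234. ]
top red [270 263  11  29 185] [274.6 276.8]
top brass [296 192   5   8  30] [298.3 195.1]
top brass [306 197  10   2  13] [310.6 197.5]
top brass [306 202  13  10  66] [310.8 207.7]
top brass [322 287   8  14  81] [325.6 293.6]
top white [322 196  14  25 244] [329. 208.]
top white [289 201  16  26 281] [296.8 213.2]
top white [354 202   6  23 105] [356.9 213. ]
top white [306 212  17  12 108] [314.4 218.3]
top white [ 294  226   53   62 1924] [320.9 260.9]
top white [309 228  15   7  40] [314.6 229.9]
top white [314 247   5   2   6] [315.7 247.2]
top white [299 285   4  17  28] [300.6 293.6]
(array([624.1, -10.8, 168.6]), np.float64(3.6945886702258663))
```

```bash
python3 - <<'E'
from cell import manip
from h import *
np.set_printoptions(precision=1,suppress=True)
C={n:manip.camera_model(n) for n in("scene","top")}
# fixed half top face & plate in top view
im=cv2.imread("pics/top0.png");hsv=cv2.cvtColor(im,cv2.COLOR_BGR2HSV);S=hsv[...,1];V=hsv[...,2]
def castm(n,mask,z):
    cs,_=cv2.findContours(mask.astype(np.uint8),cv2.RETR_EXTERNAL,cv2.CHAIN_APPROX_NONE)
    c=max(cs,key=cv2.contourArea).reshape(-1,2)
    return np.array([plane(C[n],p,z)[:2] for p in c],np.float32)
m=np.zeros(S.shape,bool);m[226:292,290:350]=1
w=(S<40)&(V>215)&m
P=castm("top",w,55); r=cv2.minAreaRect(P); print("fixed top",r); print(cv2.boxPoints(r))
m[:]=0;m[175:310,275:357]=1
w=(V>90)&m
w=cv2.morphologyEx(w.astype(np.uint8),cv2.MORPH_OPEN,np.ones((3,3)))
P=castm("top",w,12); r=cv2.minAreaRect(P); print("plate",r); print(cv2.boxPoints(r))
# gasket line in top (z 55)
for uv in [(300,228.5),(331.1,223.6)]: print("gasket top",plane(C["top"],uv,55))
for uv in [(294.1,256),(309,272)]: print("gasket sc",plane(C["scene"],uv,55))
for n in C:
    a=cv2.imread(f"pics/{n}0.png"); a=a[195:325,245:380] if n=="scene" else a[178:308,280:360]
    k=5 if n=="scene" else 6
    a=cv2.resize(a,None,fx=k,fy=k,interpolation=cv2.INTER_NEAREST)
    if n=="scene": a=a[:600]
    else: a=a[:360]
    cv2.imwrite(f"pics/{n}_n0.png",a)
E
```

```text
fixed top ((526.3405151367188, -22.96717071533203), (125.88164520263672, 97.2092514038086), 8.139912605285645)
[[457.2  16.2]
 [470.9 -80. ]
 [595.5 -62.2]
 [581.8  34.1]]
plate ((567.8983154296875, -16.95856475830078), (278.1304626464844, 133.49588012695312), 8.002778053283691)
[[ 420.9   29.8]
 [ 439.5 -102.4]
 [ 714.9  -63.7]
 [ 696.3   68.5]]
gasket top [588.6  19.5  55. ]
gasket top [598.2 -49.4  55. ]
gasket sc [601.6 -46.1  55. ]
gasket sc [594.8   5.7  55. ]
```

View pics/scene_n0.png

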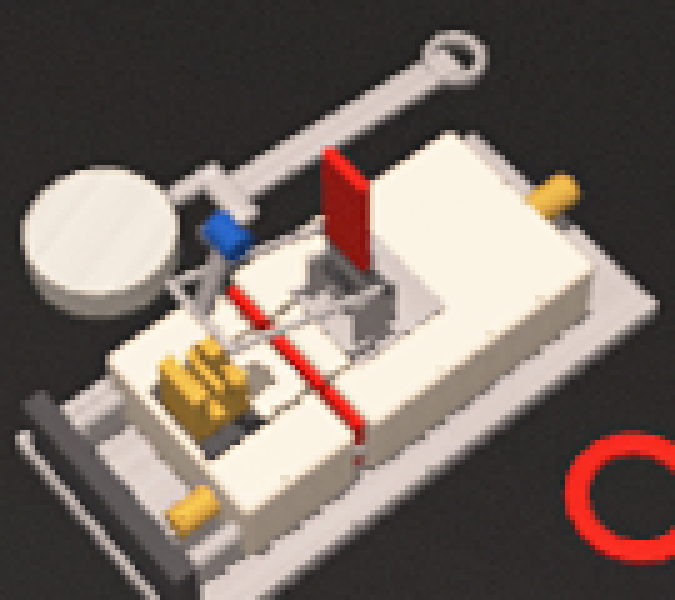

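View pics/top_n0.png

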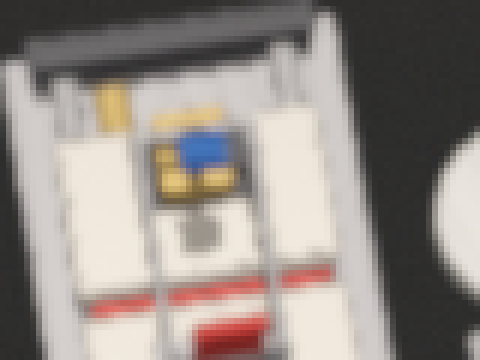

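```bash
cat >> h.py <<'E'
YAW=np.radians(8.08)
e=np.array([np.cos(YAW),np.sin(YAW),0]); n_=np.array([-np.sin(YAW),np.cos(YAW),0])
R0=np.column_stack([[0,0,-1],-n_,np.cross([0,0,-1],-n_)])
E
python3 - <<'E'
from cell import manip
from h import *
np.set_printoptions(precision=2,suppress=True)
k=616.3*e-97.2*n_; print(k)
manip.move_to(k+[0,0,260],R0)
s=manip.state();print(s["time"],s["tool_pos"],s["force"],s["qpos"])
manip.line_to(k+[0,0,150],velocity=100)
s=manip.state();print(s["time"],s["tool_pos"],s["force"])
a=manip.snapshot("scene");cv2.imwrite("pics/sc1.png",a)
cv2.imwrite("pics/sc1z.png",cv2.resize(a[170:320,230:400],None,fx=4,fy=4))
b=manip.snapshot("top");cv2.imwrite("pics/top1.png",b)
cv2.imwrite("pics/top1z.png",cv2.resize(b[170:315,250:400],None,fx=4,fy=4))
E
```

```text
[623.84  -9.61   0.  ]
2.7083 [623.9   -8.93 259.92] [-0.01  0.21 -0.06] [ 0.3   0.26 -0.06 -0.   -1.25  1.41]
3.9583 [624.33  -9.52 150.75] [-0.03  0.57  0.22]
```

View pics/sc1z.png

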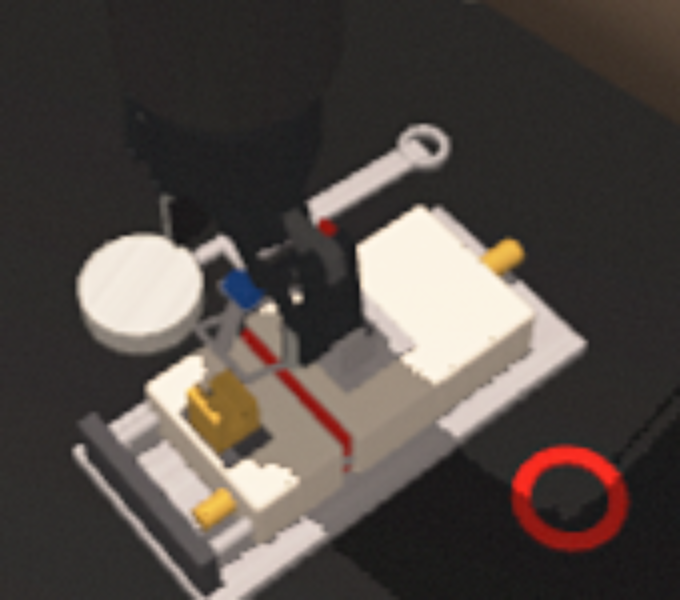

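View pics/top1z.png

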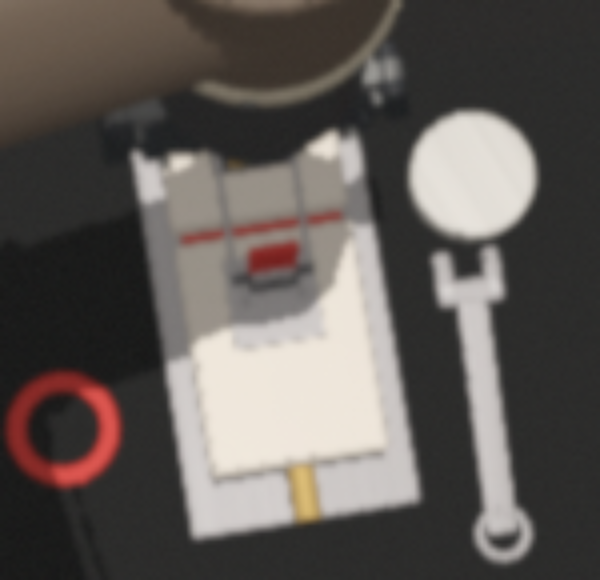

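```bash
python3 - <<'E'
from cell import manip
from h import *
np.set_printoptions(precision=1,suppress=True)
c=manip.camera_model("scene");s=manip.state();t=np.array(s["tool_pos"])
f=lambda X:(proj(c,X)-[230,170])*4
print("tcp",f(t),"knob",f(t+[0,0,19]))
for dz in (0,13,32):
  for y in (42,57): print(dz,y,f(t+y*n_+[0,0,dz]), f(t+y*n_+11*e+[0,0,dz]), f(t+y*n_-11*e+[0,0,dz]))
a=cv2.imread("pics/sc1.png")[215:275,265:340]; a=np.clip(a.astype(float)*2.5,0,255).astype(np.uint8)
cv2.imwrite("pics/sc1zz.png",cv2.resize(a,None,fx=9,fy=9))
print((proj(c,t+[0,0,19])-[265,215])*9)
E
```

```text
tcp [[246.4 310.4]] knob [[244.8 288. ]]
0 42 [[300.4 366.8]] [[282.3 379.2]] [[318.3 354.4]]
0 57 [[320.2 387.5]] [[302.1 400.1]] [[338.2 375. ]]
13 42 [[299.9 351.9]] [[281.6 364.5]] [[318.1 339.5]]
13 57 [[320.  372.8]] [[301.7 385.5]] [[338.2 360.2]]
32 42 [[299.3 329.6]] [[280.6 342.2]] [[317.8 317.1]]
32 57 [[319.8 350.7]] [[301.  363.5]] [[338.3 338. ]]
[[235.7 243.1]]
```

View pics/sc1zz.png

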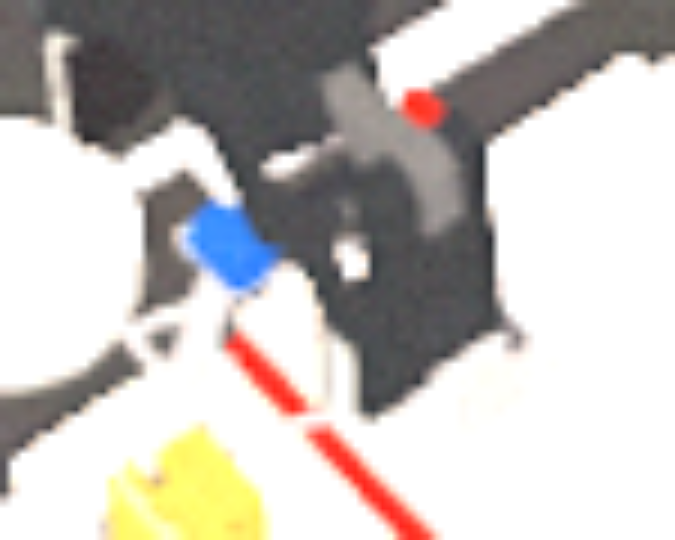

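```bash
python3 - <<'E'
from cell import manip
from h import *
np.set_printoptions(precision=1,suppress=True)
manip.set_gripper(0.4)
c=manip.camera_model("scene");s=manip.state();t=np.array(s["tool_pos"]);print(s["opening"],t,s["force"],s["time"])
a0=manip.snapshot("scene");cv2.imwrite("pics/sc2.png",a0)
a=np.clip(a0[205:275,260:340].astype(float)*2.5,0,255).astype(np.uint8)
a=cv2.resize(a,None,fx=8,fy=8)
for y in(17,-17):
  for dx in (-11,11):
    for dz in (3,40):
      p=(proj(c,t+y*n_+dx*e+[0,0,dz])[0]-[260,205])*8; cv2.circle(a,tuple(int(v) for v in p),3,(0,255,0),-1)
cv2.imwrite("pics/sc2zz.png",a)
E
```

```text
0.4011960258511892 [623.8  -9.6 150. ] [-0.2 -0.7  0.4] 4.6083
```

View pics/sc2zz.png

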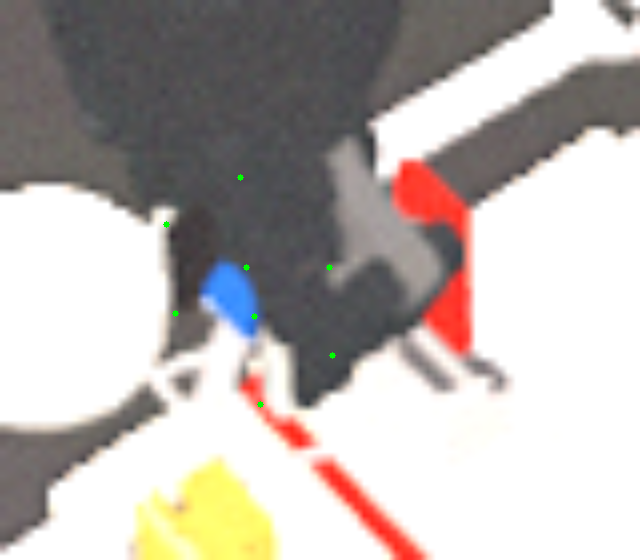

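```bash
python3 - <<'E'
from cell import manip
from h import *
np.set_printoptions(precision=2,suppress=True)
def pr(l):
    s=manip.state();f=np.array(s["force"]);print(l,round(s["time"],2),np.array(s["tool_pos"]),"F cell",f@e,f@n_,f[2],"T",s["torque"],round(s["opening"],3))
manip.set_gripper(0.25);pr("a")
manip.set_gripper(0.0);pr("b")
manip.hold(0.2);pr("c")
a0=manip.snapshot("scene");cv2.imwrite("pics/sc3.png",a0)
cv2.imwrite("pics/sc3z.png",cv2.resize(np.clip(a0[190:310,240:370].astype(float)*1.8,0,255).astype(np.uint8),None,fx=5,fy=5))
E
```

```text
a 4.94 [623.84  -9.61 150.  ] F cell -0.9443470162327403 -0.683681510037399 -0.6006527835202875 T [-0.01  0.01  0.02] 0.251
b 5.16 [624.05 -10.04 150.19] F cell 0.8778060688221406 -2.6273109315847845 0.5873208320705399 T [-1.1  -0.34  0.02] 0.169
c 5.36 [623.99  -9.93 150.15] F cell 0.6169526358203593 -3.5985883472329143 1.348588974273226 T [-1.35 -0.43 -0.01] 0.173
```

View pics/sc3z.png

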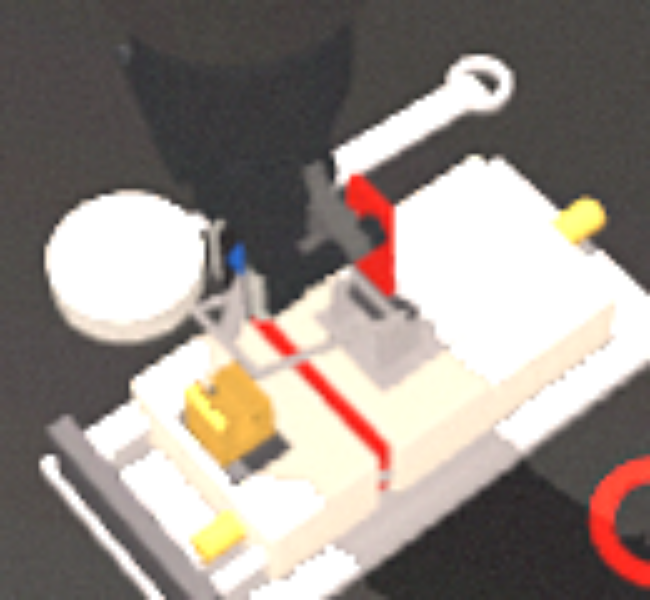

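```bash
cat >> h.py <<'E'
def pr(l):
    from cell import manip
    s=manip.state();f=np.array(s["force"]);t=np.array(s["tool_pos"]);print(l,round(s["time"],2),"cell-ish pos",np.round([t@e,t@n_,t[2]],2),"F",np.round([f@e,f@n_,f[2]],2),"T",np.round(s["torque"],2),round(s["opening"],3))
    return s
E
python3 - <<'E'
from cell import manip
from h import *
t=616.3*e-97.2*n_+[0,0,150]
for d in (1,2):
    manip.line_to(t-d*n_,velocity=20);manip.hold(.1);pr(d)
E
```

```text
1 5.76 cell-ish pos [616.5  -97.98 150.11] F [ 0.55 -1.07  1.65] T [-0.32 -0.34 -0.01] 0.165
2 6.11 cell-ish pos [616.55 -98.7  150.06] F [1.16 2.7  1.46] T [ 1.15 -0.3  -0.1 ] 0.171
```

```bash
python3 - <<'E'
import cv2,numpy as np
a=cv2.imread("pics/scene0.png")[252:297,265:310];b=cv2.imread("pics/top0.png")[188:228,295:335]
A=cv2.resize(a,(400,400),interpolation=cv2.INTER_NEAREST);B=cv2.resize(b,(400,400),interpolation=cv2.INTER_NEAREST)
cv2.imwrite("pics/keep0.png",np.hstack([A,B]))
E
```

```text
(no output)
```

View pics/keep0.png

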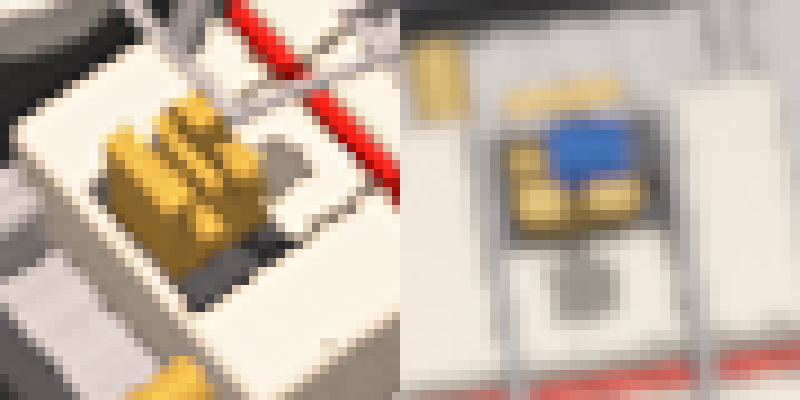

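```bash
python3 - <<'E'
from cell import manip
from h import *
c=manip.camera_model("top");s=manip.camera_model("scene")
for l,v,z in(("guard far 17.5",195.8,92),("guard near 9.5",199.0,92),("lip far 4",201.8,86.5),("post near -10",209.3,86.5)):
    u=311 if "guard" in l else 312.5
    X=plane(c,(u,v),z); d=float(l.split()[-1]); print(l,X@e,X@n_,"seat",X@e-d)
# scene: guard top corners & lip top edge, px (x/8.89+265, y/8.89+252)
k=45/400
for l,x,y,z,d in(("guard far-left top",107,130,92,17.5),("guard far right top",180,212,92,17.5),("lip far(left)",165,125,86.5,4),("lip far right",215,195,86.5,4),("lip near top",200,92,86.5,-10),("lip near right",263,155,86.5,-10)):
    X=plane(s,(x*k+265-.5,y*k+252-.5),z); print(l,X@e,X@n_,"seat",X@e-d)
E
```

```text
guard far 17.5 646.3548144649187 -97.71106632705813 seat 628.8548144649187
guard near 9.5 639.4138201857145 -96.58176368486522 seat 629.9138201857145
lip far 4 633.9579807754993 -99.0002702794039 seat 629.9579807754993
post near -10 617.6909505568385 -96.34483905075477 seat 627.6909505568385
guard far-left top 646.0264363361166 -113.54410042265697 seat 628.5264363361166
guard far right top 646.2881704530195 -85.418764772559 seat 628.7881704530195
lip far(left) 633.0473363186832 -109.08013763527289 seat 629.0473363186832
lip far right 635.5919163814292 -86.70874294129341 seat 631.5919163814292
lip near top 621.2496374932152 -111.13611666386763 seat 631.2496374932152
lip near right 620.4644376207325 -88.20315660010978 seat 630.4644376207325
```

```bash
cat >> h.py <<'E'
import json,os
P0=554.0; YP=-98.5; SEAT=629.5
A0=np.hypot(84,44); G0=np.arctan2(44,84)
def chain_from_knob(kx,kz):
    # kx,kz relative to pivot; branch with pin anticlockwise (above/left)
    r=np.hypot(kx,kz); b=np.arctan2(kz,kx)
    ca=(18**2+r*r-A0**2)/(2*18*r); al=np.arccos(np.clip(ca,-1,1)); pa=b+al
    pin=18*np.array([np.cos(pa),np.sin(pa)]); ph=np.arctan2(kz-pin[1],kx-pin[0])-G0
    return np.pi-pa,ph,pin+84*np.array([np.cos(ph),np.sin(ph)]),ca
def chain_from_bar(bx,bz):
    r=np.hypot(bx,bz); b=np.arctan2(bz,bx)
    ca=(18**2+r*r-84**2)/(2*18*r); pa=b+np.arccos(ca)
    pin=18*np.array([np.cos(pa),np.sin(pa)]); ph=np.arctan2(bz-pin[1],bx-pin[0])
    return np.pi-pa,ph,np.array([bx,bz])+44*np.array([-np.sin(ph),np.cos(ph)])
DX,DZ=0.0,19.0   # knob in tool: e offset, height above TCP
def tcp_for_bar(be,bz):  # world e and z of bar
    th,ph,k=chain_from_bar(be-P0,bz-78)
    return (k[0]+P0-DX)*e+YP*n_+np.array([0,0,k[1]+78-DZ]),th,ph
def bar_now(t):
    th,ph,b,ca=chain_from_knob(t@e+DX-P0,t[2]+DZ-78); return th,ph,b[0]+P0,b[1]+78,ca
E
python3 - <<'E'
from cell import manip
from h import *
s=manip.state();t=np.array(s["tool_pos"])
for dx in(-2,0,2):
  for dz in (-2,0,2): print(dx,dz,np.round(bar_now(t+dx*e+[0,0,dz]),3))
for z in (115,100,88.5,77): print(z,tcp_for_bar(628,z)[1:], [round(float(v),1) for v in (tcp_for_bar(628,z)[0]@e,tcp_for_bar(628,z)[0][2])])
# observed: bar & paddle in initial pictures
c=manip.camera_model("scene");tp=manip.camera_model("top")
for th in (1.25,1.4,1.6,1.8):
  for P in (554,):
    d=np.array([-np.cos(th),np.sin(th)]);nn=np.array([np.sin(th),np.cos(th)])
    for r in (25,85):
      q=d*r+6*nn
      X=[(P+q[0])*e+(YP+y)*n_+np.array([0,0,78+q[1]]) for y in(-13,13)]
      print(th,r,np.round(proj(c,X),1).tolist(),np.round(proj(tp,X),1).tolist())
E
```

```text
-2 -2 [1.45400e+00 3.67000e-01 6.30316e+02 1.25983e+02 7.56000e-01]
-2 0 [1.57600e+00 3.97000e-01 6.31561e+02 1.28483e+02 8.36000e-01]
-2 2 [1.73300e+00 4.35000e-01 6.33084e+02 1.31156e+02 9.15000e-01]
0 -2 [1.55700e+00 3.65000e-01 6.32236e+02 1.25953e+02 8.11000e-01]
0 0 [1.69700e+00 3.99000e-01 6.33657e+02 1.28524e+02 8.89000e-01]
0 2 [1.90600e+00 4.48000e-01 6.35616e+02 1.31408e+02 9.67000e-01]
2 -2 [1.67500e+00 3.66000e-01 6.34298e+02 1.25977e+02 8.66000e-01]
2 0 [1.84900e+00 4.09000e-01 6.36027e+02 1.28682e+02 9.43000e-01]
2 2 [2.17700e+00 4.82000e-01 6.38693e+02 1.31719e+02 1.02000e+00]
115 (np.float64(1.1450971167763886), np.float64(0.24784505235135038)) [617.2, 138.7]
100 (np.float64(1.0003447249036248), np.float64(0.08164031012948379)) [624.4, 124.9]
88.5 (np.float64(0.9899761635701374), np.float64(-0.05417211318757591)) [630.4, 113.4]
77 (np.float64(1.09382478514432), np.float64(-0.20367926690686133)) [636.9, 101.1]
1.25 25 [[312.8, 239.7], [320.7, 247.6]] [[324.7, 237.0], [312.5, 239.0]]
1.25 85 [[320.0, 218.5], [328.4, 226.5]] [[327.1, 242.4], [314.3, 244.5]]
1.4 25 [[311.3, 240.6], [319.3, 248.5]] [[324.4, 235.2], [312.2, 237.2]]
1.4 85 [[315.2, 221.0], [323.6, 229.0]] [[326.1, 236.1], [313.3, 238.2]]
1.6 25 [[309.5, 242.1], [317.4, 250.1]] [[324.0, 232.9], [311.8, 234.9]]
1.6 85 [[308.6, 225.3], [316.9, 233.4]] [[324.7, 227.8], [311.9, 229.8]]
1.8 25 [[307.7, 243.8], [315.6, 251.8]] [[323.6, 230.8], [311.5, 232.8]]
1.8 85 [[302.0, 230.6], [310.3, 238.8]] [[323.3, 219.9], [310.5, 222.0]]
```

```bash
sed -i 's/^DX,DZ=.*/DX,DZ=-1.0,18.0/' h.py; python3 - <<'E'
from cell import manip
from h import *
s=manip.state();t=np.array(s["tool_pos"]);b=bar_now(t);print(np.round(b,3))
x0,z0=b[2],b[3]
way=[(x0+(628-x0)*k,z0+(105-z0)*k) for k in np.linspace(.2,1,5)]+[(628,z) for z in (101,97,94)]
for x,z in way:
    r=manip.line_to(tcp_for_bar(x,z)[0],velocity=40,threshold=8); s=pr((round(x,1),round(z,1),r)); 
    if r: break
manip.hold(.2);pr("h")
a0=manip.snapshot("scene");cv2.imwrite("pics/sc4.png",a0)
cv2.imwrite("pics/sc4z.png",cv2.resize(np.clip(a0[200:310,250:370].astype(float)*1.8,0,255).astype(np.uint8),None,fx=5,fy=5))
E
```

```text
[1.56600e+00 3.81000e-01 6.31894e+02 1.27210e+02 8.23000e-01]
(np.float64(631.1), np.float64(122.8), False) 6.36 cell-ish pos [619.18 -98.49 147.29] F [1.73 2.   5.99] T [ 0.76 -0.3  -0.09] 0.169
(np.float64(630.3), np.float64(118.3), False) 6.61 cell-ish pos [620.99 -98.83 144.09] F [1.92 0.04 8.5 ] T [ 0.27 -0.39  0.16] 0.174
(np.float64(629.6), np.float64(113.9), False) 6.86 cell-ish pos [621.91 -98.81 139.94] F [1.68 1.01 7.43] T [ 0.27 -0.22  0.09] 0.167
(np.float64(628.8), np.float64(109.4), False) 7.12 cell-ish pos [622.62 -98.78 135.57] F [1.01 0.59 6.87] T [0.31 0.1  0.05] 0.167
(np.float64(628.0), np.float64(105.0), False) 7.38 cell-ish pos [623.38 -98.75 131.12] F [1.9  1.09 6.58] T [0.27 0.22 0.08] 0.169
(628, 101, False) 7.63 cell-ish pos [625.03 -98.73 127.09] F [0.39 1.11 5.15] T [0.38 0.32 0.06] 0.172
(628, 97, False) 7.89 cell-ish pos [626.82 -98.69 123.08] F [-0.04  0.59  4.72] T [0.32 0.43 0.03] 0.169
(628, 94, False) 8.14 cell-ish pos [628.23 -98.6  120.07] F [-0.26  1.43  5.06] T [ 0.27  0.54 -0.04] 0.163
h 8.34 cell-ish pos [628.19 -98.59 120.07] F [-0.01  1.29  4.18] T [ 0.13  0.67 -0.02] 0.169
```

View pics/sc4z.png

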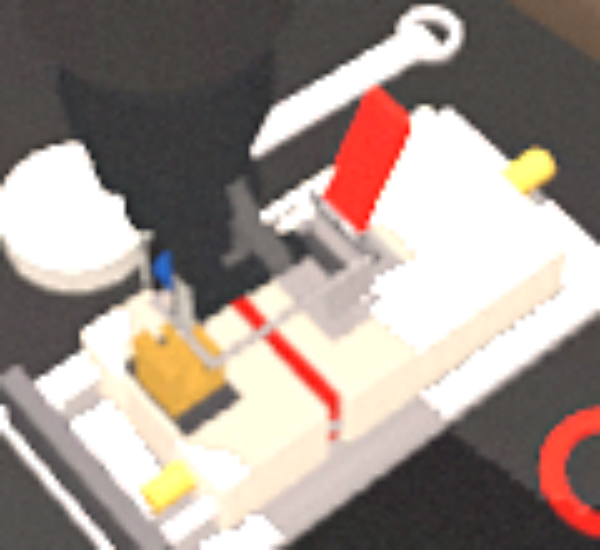

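```bash
python3 - <<'E'
from cell import manip
from h import *
s=manip.state();t=np.array(s["tool_pos"]);b=bar_now(t);print(np.round(b,3))
c=manip.camera_model("scene")
f=lambda X:np.round((proj(c,X)-[250,200]+.5)*5).tolist()
for x in (624,628,632):print(x,f(x*e+(YP+20)*n_+[0,0,94]),f(x*e+(YP+20)*n_+[0,0,90]))
print("keeper corner lip near right",f((629.5-10)*e+(YP+13)*n_+[0,0,86.5]),"guard far right",f((629.5+17.5)*e+(YP+13)*n_+[0,0,92]))
for th in (.9,1.0,1.1,1.2):
    d=np.array([-np.cos(th),np.sin(th)]);nn=np.array([np.sin(th),np.cos(th)])
    for r in (25,85):
      q=d*r+6*nn
      print(th,r,[f((P0+q[0])*e+(YP+y)*n_+np.array([0,0,78+q[1]])) for y in(-13,13)])
E
```

```text
[9.72000e-01 1.40000e-02 6.27849e+02 9.40800e+01 8.80000e-02]
624 [[230.0, 358.0]] [[230.0, 363.0]]
628 [[222.0, 363.0]] [[223.0, 368.0]]
632 [[215.0, 369.0]] [[215.0, 374.0]]
keeper corner lip near right [[229.0, 350.0]] guard far right [[175.0, 380.0]]
0.9 25 [[[332.0, 193.0]], [[372.0, 233.0]]]
0.9 85 [[[402.0, 81.0]], [[444.0, 119.0]]]
1.0 25 [[[328.0, 195.0]], [[367.0, 234.0]]]
1.0 85 [[[389.0, 83.0]], [[431.0, 122.0]]]
1.1 25 [[[323.0, 197.0]], [[363.0, 236.0]]]
1.1 85 [[[375.0, 86.0]], [[417.0, 126.0]]]
1.2 25 [[[319.0, 200.0]], [[358.0, 239.0]]]
1.2 85 [[[360.0, 92.0]], [[402.0, 131.0]]]
```

```bash
sed -i 's/^DX,DZ=.*/DX,DZ=1.0,18.0/' h.py; python3 - <<'E'
from cell import manip
from h import *
manip.line_to(tcp_for_bar(627,94)[0],velocity=20);pr("x")
for z in np.arange(93,83,-1):
    r=manip.line_to(tcp_for_bar(627,z)[0],velocity=15,threshold=8); s=pr((round(float(z),1),r)); 
    if r or s["force"][2]>10: break
print(np.round(bar_now(np.array(manip.state()["tool_pos"])),3))
E
```

```text
x 8.71 cell-ish pos [625.26 -98.53 120.18] F [1.03 0.95 4.7 ] T [0.1  0.15 0.03] 0.172
(93.0, False) 8.96 cell-ish pos [625.49 -98.54 118.83] F [-0.72  0.3   4.23] T [ 0.15  0.39 -0.02] 0.169
(92.0, False) 9.21 cell-ish pos [625.83 -98.53 117.84] F [-0.44 -0.17  5.66] T [ 0.1   0.68 -0.01] 0.17
(91.0, False) 9.46 cell-ish pos [626.3  -98.51 116.8 ] F [-1.2   0.11  4.12] T [ 0.08  0.87 -0.05] 0.166
(90.0, False) 9.71 cell-ish pos [626.81 -98.56 115.77] F [-0.56  0.16  4.09] T [0.08 0.99 0.05] 0.171
(89.0, False) 9.96 cell-ish pos [627.41 -98.48 114.72] F [-2.52  0.7   3.28] T [ 0.07  1.15 -0.06] 0.174
(88.0, False) 10.21 cell-ish pos [627.95 -98.58 114.34] F [-3.9   1.21  7.74] T [0.07 1.93 0.04] 0.171
(87.0, False) 10.46 cell-ish pos [628.72 -98.61 114.14] F [-6.09  1.18 13.58] T [0.22 2.6  0.05] 0.166
[ 9.49000e-01 -5.30000e-02  6.27399e+02  8.82000e+01 -1.00000e-03]
```

```bash
python3 - <<'E'
from cell import manip
from h import *
manip.line_to(tcp_for_bar(627,90.5)[0],velocity=15);pr("up")
for x in np.arange(628,644,1.0):
    manip.line_to(tcp_for_bar(x,89.7)[0],velocity=15); s=pr(round(float(x),1)); f=np.array(s["force"])@e
    print("   ",np.round(bar_now(np.array(s["tool_pos"])),2)[:4])
    if f<-5.5: break
E
```

```text
up 10.88 cell-ish pos [626.98 -98.54 116.33] F [-1.35  0.79  2.75] T [-0.08  0.73  0.01] 0.166
628.0 11.16 cell-ish pos [628.04 -98.55 115.01] F [-3.74  0.19  2.55] T [-0.14  1.75  0.02] 0.167
    [ 9.4000e-01 -4.0000e-02  6.2724e+02  8.9050e+01]
629.0 11.41 cell-ish pos [629.01 -98.57 114.96] F [-4.78 -0.06  0.45] T [-0.22  2.16 -0.01] 0.175
    [ 9.8000e-01 -5.0000e-02  6.2793e+02  8.9010e+01]
630.0 11.66 cell-ish pos [630.41 -98.61 115.09] F [-5.79  0.13  2.15] T [-0.16  2.2   0.05] 0.171
    [ 1.0600e+00 -5.0000e-02  6.2904e+02  8.9150e+01]
```

```bash
python3 - <<'E'
from cell import manip
from h import *
for x in np.arange(630.5,644,.5):
    manip.line_to(tcp_for_bar(x,90)[0],velocity=15); s=manip.state(); f=np.array(s["force"]); t=np.array(s["tool_pos"])
    print(x,round(s["time"],2),"F",np.round([f@e,f[2]],1),"T",np.round(s["torque"][1],2),"tcp",np.round([t@e,t[2]],2),"bar",np.round(bar_now(t),2)[:4])
    if f@e<-9: break
E
```

```text
630.5 11.91 F [-4.9  2.4] T 2.18 tcp [631.18 115.61] bar [ 1.1100e+00 -5.0000e-02  6.2986e+02  8.9670e+01]
631.0 12.16 F [-4.7  2.2] T 2.09 tcp [632.3  115.88] bar [ 1.1700e+00 -6.0000e-02  6.3087e+02  8.9950e+01]
631.5 12.41 F [-4.5  3.3] T 1.94 tcp [633.13 116.  ] bar [ 1.2200e+00 -6.0000e-02  6.3161e+02  9.0070e+01]
632.0 12.66 F [-3.1  2.8] T 1.81 tcp [633.82 115.95] bar [ 1.2500e+00 -6.0000e-02  6.3217e+02  9.0030e+01]
632.5 12.91 F [-4.5  1.6] T 1.82 tcp [634.38 115.95] bar [ 1.2800e+00 -6.0000e-02  6.3266e+02  9.0040e+01]
633.0 13.16 F [-3.5  2.7] T 1.83 tcp [634.96 115.95] bar [ 1.3100e+00 -6.0000e-02  6.3316e+02  9.0040e+01]
633.5 13.41 F [-4.1  3.6] T 1.84 tcp [635.53 115.97] bar [ 1.3400e+00 -6.0000e-02  6.3367e+02  9.0060e+01]
634.0 13.66 F [-3.   3.1] T 1.83 tcp [636.09 115.99] bar [ 1.3700e+00 -7.0000e-02  6.3418e+02  9.0080e+01]
634.5 13.91 F [-3.   1.8] T 1.54 tcp [636.64 115.94] bar [ 1.3900e+00 -7.0000e-02  6.3466e+02  9.0040e+01]
635.0 14.16 F [-3.2  2.6] T 1.55 tcp [637.07 115.9 ] bar [ 1.4200e+00 -7.0000e-02  6.3504e+02  9.0000e+01]
635.5 14.41 F [-3.5  2.9] T 1.
[... 444 characters left out ...]
15.89] bar [ 1.5500e+00 -7.0000e-02  6.3746e+02  9.0000e+01]
638.0 15.66 F [-5.8  3.4] T 2.07 tcp [639.85 115.78] bar [ 1.5600e+00 -7.0000e-02  6.3766e+02  8.9900e+01]
638.5 15.91 F [-5.4  3.7] T 2.27 tcp [640.15 115.72] bar [ 1.5800e+00 -7.0000e-02  6.3792e+02  8.9830e+01]
639.0 16.16 F [-6.4  2.9] T 2.5 tcp [640.32 115.57] bar [ 1.5900e+00 -8.0000e-02  6.3802e+02  8.9700e+01]
639.5 16.41 F [-7.3  3.8] T 2.77 tcp [640.53 115.48] bar [ 1.5900e+00 -8.0000e-02  6.3818e+02  8.9610e+01]
640.0 16.66 F [-7.9  3.6] T 3.02 tcp [640.7  115.39] bar [ 1.6000e+00 -8.0000e-02  6.3831e+02  8.9520e+01]
640.5 16.91 F [-9.2  3.9] T 3.3 tcp [640.86 115.27] bar [ 1.6100e+00 -8.0000e-02  6.3841e+02  8.9410e+01]
```

```bash
cat > desc.py <<'E'
from cell import manip
from h import *
import sys
X=float(sys.argv[1]);z0=float(sys.argv[2]);z1=float(sys.argv[3]);lim=float(sys.argv[4])
def lg(x,z):
    s=manip.state(); f=np.array(s["force"]); t=np.array(s["tool_pos"])
    print(x,round(z,1),round(s["time"],2),"F",np.round([f@e,f@n_,f[2]],1),"T",np.round(s["torque"][1],2),"tcp",np.round([t@e,t[2]],2),"bar",np.round(bar_now(t),2)[:4]);return f
for z in np.arange(z0,z1-.01,-1):
    manip.line_to(tcp_for_bar(X,z)[0],velocity=15); f=lg(X,z)
    if np.linalg.norm([f@e,f[2]])>lim: break
E
python3 desc.py 636.2 90.5 90 30; python3 desc.py 636.7 89.5 77 11
```

```text
636.2 90.5 17.36 F [ 0.7 -1.2  4. ] T -0.07 tcp [639.25 117.13] bar [ 1.5600e+00 -6.0000e-02  6.3774e+02  9.1200e+01]
636.7 89.5 17.61 F [ 0.3 -0.4  5.1] T 0.37 tcp [639.82 115.9 ] bar [ 1.5700e+00 -7.0000e-02  6.3768e+02  9.0010e+01]
636.7 88.5 17.86 F [-0.5 -0.8  5.1] T 0.49 tcp [640.24 114.87] bar [ 1.5600e+00 -8.0000e-02  6.3758e+02  8.9020e+01]
636.7 87.5 18.11 F [ 0.3 -1.4  4.5] T 0.31 tcp [640.94 113.81] bar [ 1.5800e+00 -1.0000e-01  6.3775e+02  8.8010e+01]
636.7 86.5 18.36 F [ 1.  -0.8  5.3] T 0.33 tcp [641.38 112.74] bar [ 1.5800e+00 -1.1000e-01  6.3766e+02  8.7000e+01]
636.7 85.5 18.61 F [ 1.5 -0.4  3.9] T 0.18 tcp [641.98 111.63] bar [ 1.5900e+00 -1.2000e-01  6.3772e+02  8.5940e+01]
636.7 84.5 18.86 F [ 1.  -0.3  4.7] T 0.0 tcp [642.47 110.49] bar [ 1.5900e+00 -1.3000e-01  6.3764e+02  8.4880e+01]
636.7 83.5 19.11 F [1.9 0.1 5.1] T -0.14 tcp [642.91 109.34] bar [ 1.5900e+00 -1.5000e-01  6.3753e+02  8.3810e+01]
636.7 82.5 19.36 F [ 1.8 -0.8  5.5] T -0.11 tcp [643.35 108.2 ] bar [ 1.6000e+00 -1.6000e-01  6.3741e+02  8.2750e+01]
636.7 81.5 19.61 F [1.4 0.7 5.2] T -0.13 tcp [643.78 107.09] bar [ 1.6000e+00 -1.7000e-01  6.3731e+02  8.1730e+01]
636.7 80.5 19.86 F [ 2.  -0.5  5.4] T -0.13 tcp [644.23 105.95] bar [ 1.6100e+00 -1.8000e-01  6.3722e+02  8.0690e+01]
636.7 79.5 20.11 F [2.2 0.3 5.2] T -0.12 tcp [644.64 104.79] bar [ 1.6100e+00 -2.0000e-01  6.3707e+02  7.9630e+01]
636.7 78.5 20.36 F [1.3 0.8 5.4] T -0.13 tcp [645.02 103.63] bar [ 1.610e+00 -2.100e-01  6.369e+02  7.858e+01]
636.7 77.5 20.61 F [1.3 0.5 4.4] T -0.13 tcp [645.45 102.46] bar [ 1.6200e+00 -2.2000e-01  6.3679e+02  7.7540e+01]
```

```bash
python3 desc.py 636.7 76.5 76.5 12; python3 - <<'E'
from cell import manip
from h import *
manip.hold(.3)
a0=manip.snapshot("scene");cv2.imwrite("pics/sc5.png",a0)
cv2.imwrite("pics/sc5z.png",cv2.resize(np.clip(a0[200:310,250:370].astype(float)*1.8,0,255).astype(np.uint8),None,fx=5,fy=5))
for x in np.arange(636,625,-1.0):
    manip.line_to(tcp_for_bar(x,76.5)[0],velocity=20); s=manip.state(); f=np.array(s["force"]); t=np.array(s["tool_pos"])
    print(x,round(s["time"],2),"F",np.round([f@e,f[2]],1),"T",np.round(s["torque"][1],2),"tcp",np.round([t@e,t[2]],2),"bar",np.round(bar_now(t),2)[:4])
    if f@e>9: break
E
```

```text
636.7 76.5 20.86 F [1.  1.  4.6] T -0.01 tcp [645.84 101.29] bar [ 1.6200e+00 -2.3000e-01  6.3664e+02  7.6490e+01]
636.0 21.46 F [2.  4.8] T -0.45 tcp [645.74 101.61] bar [ 1.6200e+00 -2.3000e-01  6.3668e+02  7.6780e+01]
635.0 21.71 F [3.  5.9] T -0.64 tcp [645.22 101.91] bar [ 1.600e+00 -2.300e-01  6.363e+02  7.704e+01]
634.0 21.96 F [2.9 5.4] T -0.72 tcp [644.23 101.94] bar [ 1.5400e+00 -2.3000e-01  6.3532e+02  7.7070e+01]
633.0 22.21 F [2.7 5. ] T -0.57 tcp [642.97 101.86] bar [ 1.4700e+00 -2.3000e-01  6.3406e+02  7.6990e+01]
632.0 22.46 F [1.9 4.9] T -0.45 tcp [641.61 101.75] bar [ 1.4000e+00 -2.3000e-01  6.3273e+02  7.6870e+01]
631.0 22.71 F [2.1 4.5] T -0.29 tcp [640.3 101.7] bar [ 1.3300e+00 -2.2000e-01  6.3153e+02  7.6800e+01]
630.0 22.96 F [1.1 4.7] T -0.25 tcp [638.9  101.59] bar [ 1.2500e+00 -2.2000e-01  6.3025e+02  7.6660e+01]
629.0 23.21 F [3.7 5.1] T -0.73 tcp [637.83 101.64] bar [ 1.1900e+00 -2.2000e-01  6.2938e+02  7.6670e+01]
628.0 23.46 F [5.2 4. ] T -1.47 tcp [636.96 101.81] bar [ 1.1500e+00 -2.1000e-01  6.2873e+02  7.6790e+01]
627.0 23.71 F [7.1 3.6] T -1.93 tcp [636.18 102.01] bar [ 1.1100e+00 -2.1000e-01  6.2819e+02  7.6940e+01]
626.0 23.96 F [7.  3.1] T -2.17 tcp [635.06 102.19] bar [ 1.0500e+00 -2.0000e-01  6.2739e+02  7.7060e+01]
```

View pics/sc5z.png

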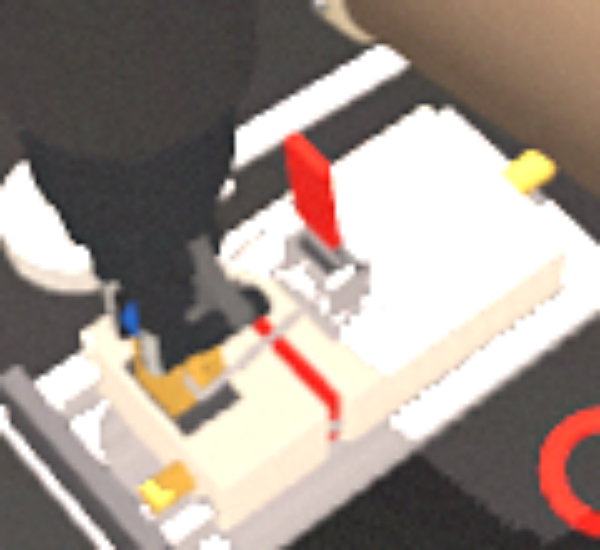

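```bash
python3 - <<'E'
from cell import manip
from h import *
manip.line_to(tcp_for_bar(627.5,76.8)[0],velocity=20);pr("pre")
manip.set_gripper(0.6);s=pr("open")
t=np.array(s["tool_pos"])
manip.line_to([t[0],t[1],235],velocity=150);pr("up")
q=545*e+YP*n_; manip.line_to([q[0],q[1],235],velocity=200); manip.set_gripper(0.0); pr("over")
for n in("scene","top"):
    a0=manip.snapshot(n);cv2.imwrite(f"pics/{n}6.png",a0)
    a=a0[195:315,245:375] if n=="scene" else a0[180:300,260:390]
    cv2.imwrite(f"pics/{n}6z.png",cv2.resize(np.clip(a.astype(float)*1.5,0,255).astype(np.uint8),None,fx=5,fy=5))
E
```

```text
pre 24.21 cell-ish pos [635.49 -98.43 102.  ] F [2.92 0.6  5.64] T [ 0.29 -0.78  0.04] 0.169
open 24.65 cell-ish pos [634.86 -98.53 101.44] F [ 0.9  -0.67 -0.5 ] T [ 0.    0.01 -0.02] 0.6
up 25.68 cell-ish pos [634.23 -98.46 233.85] F [-0.41  0.33 -0.94] T [-0.02 -0.   -0.03] 0.6
over 26.82 cell-ish pos [545.1  -98.53 234.81] F [-0.64  0.54  0.24] T [-0.02 -0.05 -0.  ] -0.001
```

View pics/scene6z.png

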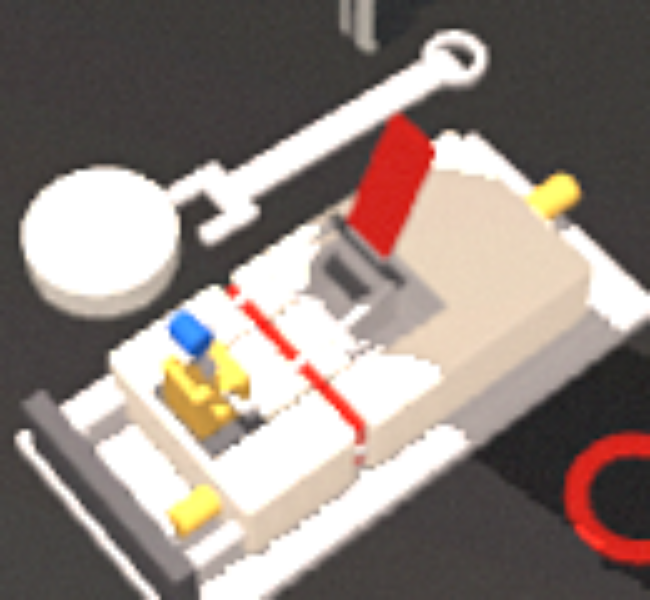

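View pics/top6z.png

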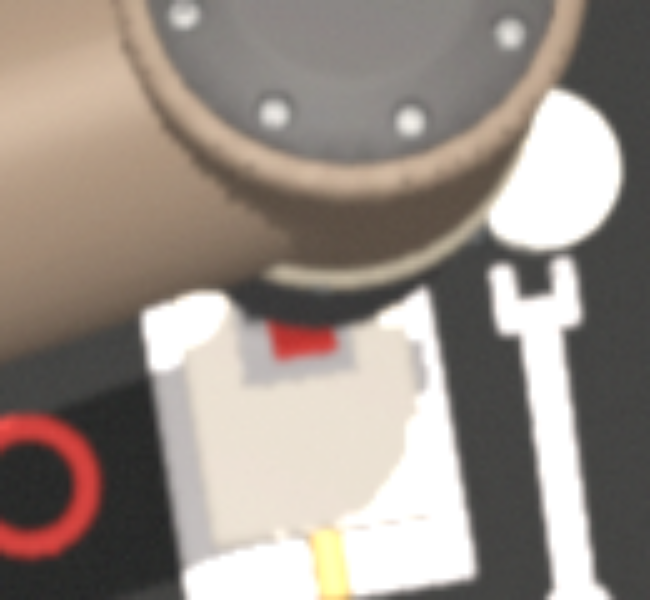

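```bash
python3 - <<'E'
from cell import manip
from h import *
q=556*e+YP*n_
manip.line_to([q[0],q[1],235],velocity=150)
manip.line_to([q[0],q[1],134],velocity=150); pr("down")
q=525*e+YP*n_
r=manip.line_to([q[0],q[1],134],velocity=25,threshold=4); print(r);pr("c")
E
```

```text
down 27.99 cell-ish pos [556.52 -98.54 134.83] F [ 0.39 -0.42  0.3 ] T [ 0.   -0.04  0.02] 0.004
False
c 29.38 cell-ish pos [525.06 -98.5  134.04] F [1.82 0.55 1.29] T [ 0.22 -0.9  -0.06] 0.0
```

```bash
cat > push.py <<'E'
from cell import manip
from h import *
import sys
a,b,lim=map(float,sys.argv[1:4])
h=8;r=66
for th in np.arange(a,b-1e-9,-0.05):
    d=np.array([-np.cos(th),np.sin(th)]);nn=np.array([np.sin(th),np.cos(th)])
    p=r*d+6*nn
    t=(P0+p[0]+h)*e+YP*n_+np.array([0,0,78+p[1]])
    rr=manip.line_to(t,velocity=25,threshold=12); s=manip.state();f=np.array(s["force"]);x=np.array(s["tool_pos"])
    print(round(th,2),rr,round(s["time"],2),"F",np.round([f@e,f@n_,f[2]],1),"|F|",round(float(np.linalg.norm(f)),1),"lag",np.round([(x-t)@e,(x-t)[2]],1))
    if np.linalg.norm(f)>lim: break
E
python3 push.py 0.9 0.4 15
```

```text
0.9 False 29.63 F [1.4 0.2 2.7] |F| 3.0 lag [-0.2 -0. ]
0.85 False 29.92 F [ 2.6 -0.2  1.2] |F| 2.8 lag [-0.5 -0.3]
0.8 False 30.2 F [ 1.7 -0.1  0.1] |F| 1.7 lag [-0.2 -0.2]
0.75 False 30.48 F [ 1.7 -1.4  0. ] |F| 2.2 lag [-0.1 -0.2]
0.7 False 30.77 F [ 2.  -0.3  0.2] |F| 2.0 lag [-0.1 -0.2]
0.65 False 31.05 F [3.4 0.5 0.8] |F| 3.5 lag [-0.2 -0.2]
0.6 False 31.33 F [ 2.2 -0.3  0.7] |F| 2.3 lag [-0.3 -0.2]
0.55 False 31.62 F [ 3.4 -0.5  0.1] |F| 3.4 lag [-0.3 -0.2]
0.5 False 31.9 F [3.1 0.8 0.5] |F| 3.2 lag [-0.3 -0.2]
0.45 False 32.18 F [2.8 0.  1.3] |F| 3.1 lag [-0.3 -0.3]
0.4 False 32.47 F [1.6 0.1 0.6] |F| 1.7 lag [-0.3 -0.3]
```

```bash
python3 - <<'E'
from cell import manip
from h import *
a0=manip.snapshot("scene");cv2.imwrite("pics/sc7.png",a0)
cv2.imwrite("pics/sc7z.png",cv2.resize(np.clip(a0[195:315,245:375].astype(float)*1.8,0,255).astype(np.uint8),None,fx=5,fy=5))
E
```

```text
(no output)
```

View pics/sc7z.png

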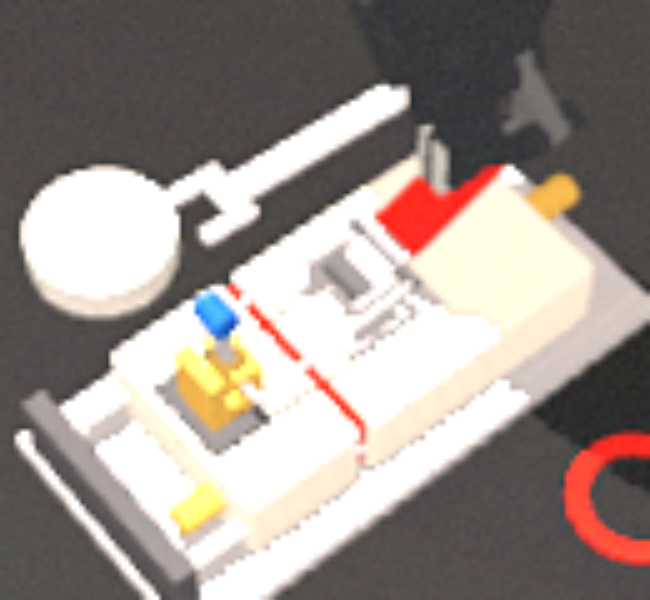

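```bash
cat > knob.py <<'E'
from h import *
from cell import manip
import sys
for n,f in zip(sys.argv[1::2],sys.argv[2::2]):
    c=manip.camera_model(n);im=cv2.imread(f);hsv=cv2.cvtColor(im,cv2.COLOR_BGR2HSV);H,S,V=[hsv[...,i].astype(int) for i in range(3)]
    m=(H>95)&(H<130)&(S>110); m[:190]=0;m[320:]=0;m[:,:240]=0;m[:,390:]=0
    nb,lab,st,ce=cv2.connectedComponentsWithStats(m.astype(np.uint8)); i=1+np.argmax(st[1:,4])
    o,d=ray(c,ce[i]); l=(YP-o@n_)/(d@n_); X=o+d*l; print(f,ce[i],st[i,4],"e,z",X@e,X[2])
E
python3 knob.py scene pics/scene0.png scene pics/scene6.png scene pics/sc7.png
```

```text
pics/scene0.png [290.01587302 241.65079365] 63 e,z 618.4635070124282 171.08734693419035
pics/scene6.png [282.55319149 261.08510638] 47 e,z 639.7231127306679 123.21095407210771
pics/sc7.png [287.66037736 257.50943396] 53 e,z 626.960895949414 123.74074306770876
```

```bash
python3 push.py 0.35 -0.15 18
```

```text
0.35 False 32.8 F [ 0.7 -0.2  1.6] |F| 1.8 lag [-0.3 -0.2]
0.3 False 33.08 F [0.4 0.5 0.1] |F| 0.7 lag [-0.3 -0.3]
0.25 False 33.37 F [ 0.9  0.  -0.2] |F| 0.9 lag [-0.3 -0.3]
0.2 False 33.65 F [0.7 0.  0.8] |F| 1.1 lag [-0.3 -0.3]
0.15 False 33.93 F [ 1.2  0.9 -0.5] |F| 1.6 lag [-0.3 -0.3]
0.1 False 34.22 F [ 0.4 -0.2 -0.5] |F| 0.6 lag [-0.2 -0.3]
0.05 False 34.5 F [0.7 0.8 0.2] |F| 1.1 lag [-0.2 -0.2]
0.0 False 34.78 F [-0.5  0.1  0.1] |F| 0.6 lag [-0.2 -0.2]
-0.05 False 35.07 F [-0.7  0.3  0.2] |F| 0.8 lag [-0.2 -0.2]
-0.1 False 35.35 F [0.5 0.5 0.2] |F| 0.7 lag [-0.1 -0.2]
-0.15 False 35.63 F [-0.2  0.9 -0.3] |F| 0.9 lag [-0.  -0.1]
```

```bash
cat > look.py <<'E'
import sys
from cell import manip
from h import *
k=sys.argv[1]
a0=manip.snapshot("scene");cv2.imwrite(f"pics/sc{k}.png",a0)
cv2.imwrite(f"pics/sc{k}z.png",cv2.resize(np.clip(a0[195:315,245:375].astype(float)*1.8,0,255).astype(np.uint8),None,fx=5,fy=5))
E
python3 look.py 8; python3 knob.py scene pics/sc8.png
```

```text
pics/sc8.png [289.85185185 255.40740741] 54 e,z 621.3390651817881 125.9318260282954
```

View pics/sc8z.png

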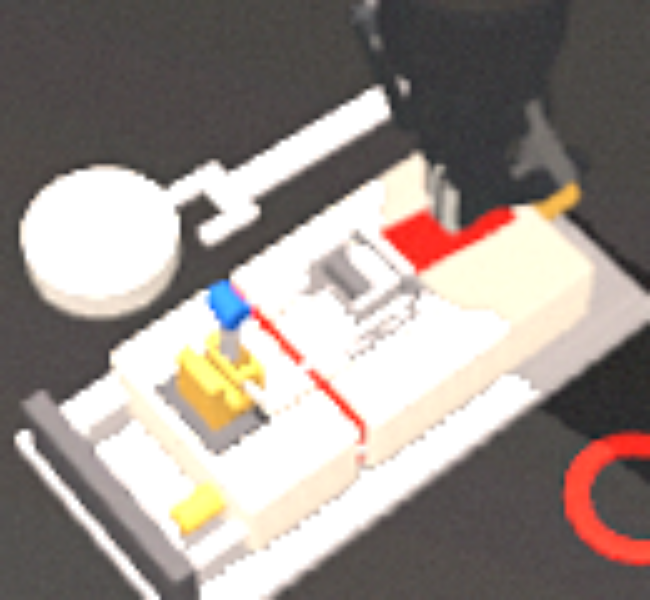

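```bash
python3 - <<'E'
from cell import manip
from h import *
s=pr("now");t=np.array(s["tool_pos"])
manip.line_to([t[0],t[1],235],velocity=150);pr("up")
t=t-60*e
manip.move_to([t[0],t[1],260],R0)
c=manip.camera_model("scene");f=lambda X:np.round((proj(c,X)-[245,195]+.5)*5).tolist()
for th in (.3,.15,0,-.1,-.2):
    d=np.array([-np.cos(th),np.sin(th)]);nn=np.array([np.sin(th),np.cos(th)])
    for r in (25,85):
      q=d*r+6*nn
      print(th,r,[f((P0+2+q[0])*e+(YP+y)*n_+np.array([0,0,80+q[1]])) for y in(-13,13)])
E
python3 look.py 9; python3 knob.py scene pics/sc9.png
```

```text
now 35.68 cell-ish pos [495.75 -98.51  73.97] F [-0.19 -0.39 -0.4 ] T [ 0.    0.06 -0.03] 0.001
up 36.91 cell-ish pos [495.2  -98.5  234.08] F [ 0.53  0.04 -0.08] T [0.   0.03 0.05] -0.001
0.3 25 [[[374.0, 218.0]], [[413.0, 257.0]]]
0.3 85 [[[476.0, 126.0]], [[517.0, 163.0]]]
0.15 25 [[[377.0, 221.0]], [[416.0, 260.0]]]
0.15 85 [[[481.0, 139.0]], [[521.0, 176.0]]]
0 25 [[[379.0, 225.0]], [[418.0, 263.0]]]
0 85 [[[483.0, 154.0]], [[522.0, 191.0]]]
-0.1 25 [[[379.0, 227.0]], [[418.0, 266.0]]]
-0.1 85 [[[482.0, 166.0]], [[521.0, 202.0]]]
-0.2 25 [[[380.0, 230.0]], [[419.0, 269.0]]]
-0.2 85 [[[480.0, 178.0]], [[519.0, 214.0]]]
pics/sc9.png [289.85185185 255.40740741] 54 e,z 621.3390651817881 125.9318260282954
```

View pics/sc9z.png

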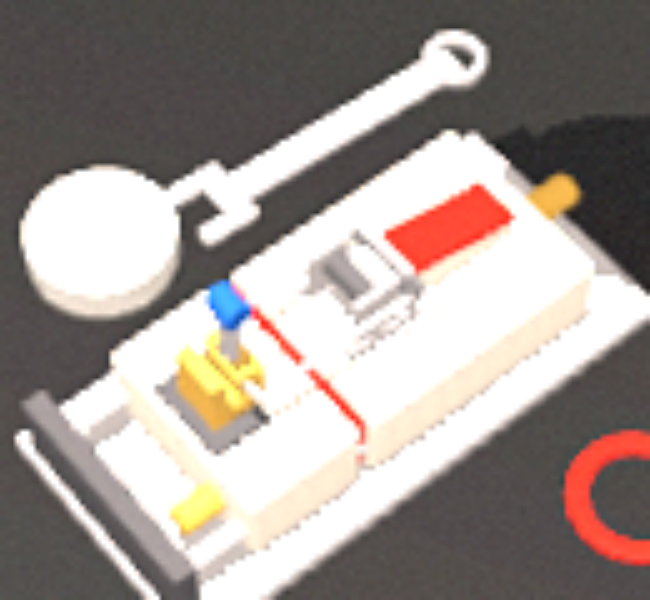

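```bash
python3 - <<'E'
from cell import manip
from h import *
b=manip.snapshot("top");cv2.imwrite("pics/top9.png",b)
a=cv2.imread("pics/top0.png")
f=lambda i:cv2.resize(i[180:240,280:345],None,fx=6,fy=6,interpolation=cv2.INTER_NEAREST)
cv2.imwrite("pics/cmp.png",np.hstack([f(a),f(b)]))
a=cv2.imread("pics/scene0.png");b=cv2.imread("pics/sc9.png")
f=lambda i:cv2.resize(i[245:310,260:325],None,fx=6,fy=6,interpolation=cv2.INTER_NEAREST)
cv2.imwrite("pics/cmp2.png",np.hstack([f(a),f(b)]))
c=manip.camera_model("top")
# far edge of the sliding half in top view, right block columns 326-334 & left 288-298 : white/grey boundary row, subpixel
for n in ("top0","top9"):
    g=cv2.cvtColor(cv2.imread(f"pics/{n}.png"),cv2.COLOR_BGR2GRAY).astype(int)
    print(n,[g[192:206,u].tolist() for u in (292,295,328,331)])
E
python3 knob.py top pics/top9.png
```

```text
top0 [[154, 171, 178, 179, 180, 182, 185, 185, 183, 198, 220, 230, 232, 231], [116, 154, 175, 178, 181, 189, 194, 197, 201, 216, 228, 232, 232, 232], [187, 190, 194, 206, 221, 229, 231, 231, 232, 231, 231, 232, 232, 232], [197, 193, 191, 200, 218, 226, 228, 228, 228, 228, 228, 231, 232, 232]]
top9 [[154, 170, 178, 178, 180, 182, 185, 185, 184, 182, 196, 218, 229, 231], [116, 163, 184, 182, 181, 188, 194, 195, 192, 195, 212, 227, 231, 232], [187, 189, 191, 196, 208, 222, 229, 230, 231, 231, 231, 231, 232, 232], [196, 194, 192, 192, 202, 219, 226, 228, 228, 227, 227, 230, 232, 232]]
pics/top9.png [312.96153846 206.26923077] 26 e,z 624.5855102655883 83.98468925130146
```

View pics/cmp.png

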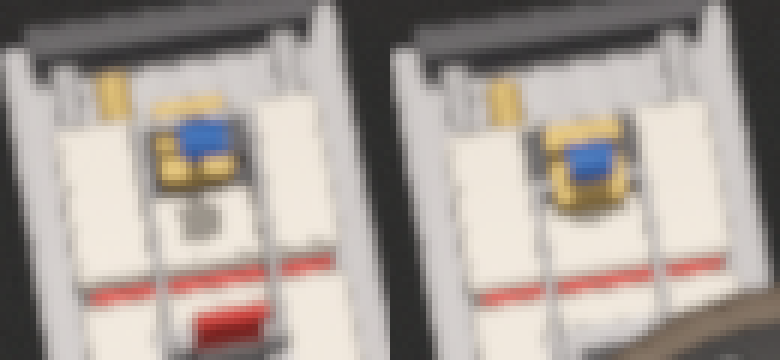

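View pics/cmp2.png

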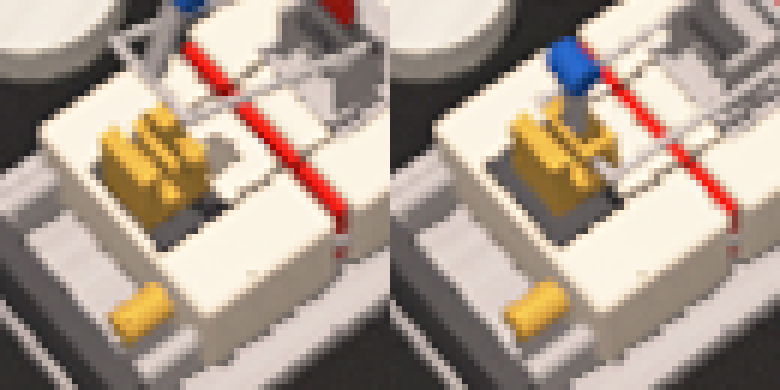

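```bash
python3 - <<'E'
from cell import manip
from h import *
c=manip.camera_model("top");print("knob top@z122",plane(c,(312.96,206.27),122)@e)
manip.hold(.3);pr("end");manip.hand_in()
E
```

```text
knob top@z122 617.2023457730243
end 37.67 cell-ish pos [435.95 -98.53 259.41] F [-0.42  0.23  0.58] T [ 0.07 -0.03  0.03] 0.003
the job is handed in; nothing more can be done
```

The job is handed in at about 38 s of the 72 s. All my checks say the cell is latched, but no verdict was reported.

**What I did**
- **Knob:** I gripped the blue knob and shifted the hand about 1 mm sideways until the side force was near zero.
- **Finding the slot:** I lowered the bar until it touched the lip, at 88.3 mm against the 88.5 mm expected, then moved out until it touched the guard ridge. From there it went down about 13 mm into the slot without resistance.
- **Hooking:** I drew the bar back under the lip until it met the post, with contact about 0.5 mm from where I expected it, then released the knob.
- **Lever:** I pushed the red paddle over its arc with shut fingers until it snapped down, then lifted the arm clear.

**Forces:** Readings at the tool peaked at about 15 N while feeling for the keeper and 3.5 N on the lever. Both are under the 20 N limit.

**Last checks**
- **Lever:** the pictures show it lying flat at about -0.2 rad.
- **Knob:** it stands within about 2 mm of where a hooked loop would put it. A bar resting on top of the lip would put it about 8–10 mm higher.
- **Keeper:** it has visibly sprung towards the latch, so the loop is pulling on it.
- **Sliding half:** it moved roughly 2 mm towards the latch and the gasket gap has closed.
- **Surroundings:** the arm is clear, with near-zero force. The tin, spanner and red ring look unmoved; I did not check the other bystanders.

**What disagreed or was not measured**
- The two cameras differed by 2–4 mm, so I relied on touch for the final fit.
- The push force fell to about 1 N near dead centre, less than the text's "up to 12 N". My estimate for this keeper setting was about 2–3 N.
- I could not measure the pull on the keeper or the exact shut position of the sliding half. I judged both from the pictures.

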